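# Fit the return spring to a kart pedal box

### The arm

A 6-joint arm with a two-finger parallel gripper is mounted at the origin on the work surface. World frame = base frame: x ahead of the robot, y to its left, z up, the work surface at z = 0. Lengths are in m, angles in rad, forces in N, time in s.
With the tool pointing down it reaches from about 0.35 to 0.8 m from the base axis. Payload 7.3 kg.
Tool frame: the origin (TCP) lies between the finger pads; the fingertips stand 25 mm ahead of it and the grasp point (between the pads) lies 6 mm ahead of it (r.tip_extent is the distance from the TCP to the fingertips, in m); z points along the fingers, y is the direction in which the jaws open and shut (so a half turn about z gives the same grasp; the last joint's range is limited). The gripper opens to 85 mm and grips with 20 to 120 N. Pads are 22 mm wide; open, the fingers measure 114 mm over their backs; the gripper's body (76 mm by 85 mm) begins 54 mm behind the grasp point. The pads swing forward as they close: fully open they stand 13 mm farther back than shut.
Start: joints at [-0.146, 0.342, 1.524, -0, 1.275, -0.146], TCP at [0.525, 0, 0.256] pointing down, gripper open.
Joint ranges: [-2.53, 2.53], [-0.77, 2.02], [0.04, 2.7], [-1, 4.14], [0.28, 2.66], [-3.11, 3.11]. Speed limits (rad/s): [2.57, 2.57, 3.14, 3.14, 3.14, 3.14].

### API

Orientations are given as a unit quaternion [x, y, z, w].
In Python, from workcell import r, command_gripper, optics gives the robot as it stands. The module is installed in compiled form; this text tells all that it offers. Calls block until the motion is done:
- r.reach(position, orientation): joint-space move of the TCP to a pose.
- r.move_straight(position, orientation=None, speed=0.15, max_force=None): straight line of the TCP; orientation=None keeps the orientation; speed is the mean speed in m/s. With max_force (N) it stops when the force on the tool has changed by that much, and returns True; else False.
- r.movej(angles): joint-space move.
- command_gripper(opening, force=None): finger opening in m; force is the grip in N (None keeps the last); returns when the fingers have stopped.
- r.hold(seconds).
- r.solve_ik(position, orientation): joint angles nearest the present ones, or None.
- r.read_state(): the state.
- optics.get_image(name): name is "scene" or "side" or "wrist"; returns (picture, depth): 384x512x3 uint8, red, green, blue; 384x512 float32, m along the optical axis (not along the pixel's ray), 0 where there is no reading.
- optics.camera_model(name): a dict with "K" (3x3 intrinsics, pixels), "k1" (the pictures are not rectified: a ray, as slopes to the right and down, at radius r is drawn at 1 + k1 r^2 times it, then the intrinsics apply), "R" (3x3) and "t" (3): a world point X has camera coordinates R X + t; the wrist camera has in their place "tool_from_camera" (4x4, takes a point from camera to tool coordinates, whose origin is the TCP and whose axes are the flange's). Camera axes: x right, y down, z forward; pixel columns grow to the right and rows downward; lengths in m; the calibration is good to about 2 mm. A picture is of the moment at which its call begins: read the wrist's pose just before it. camera_model takes no time and is no camera call.
A pose or a line that the arm cannot do raises r.PlanningError and nothing moves.
- r.finish_job(): hands the job in, once; it reports no verdict.
The state is a dict: "time_s": time; "joint_positions": joint angles; "dq": joint speeds; "tau": joint torques, N m; "eef_pos": TCP position; "eef_rot": TCP orientation; "contact_force": force on the tool from outside, world axes, zero at the start; "torque": the same for the moment, N m; "grip_width": finger opening in m.
Only numpy, scipy, OpenCV 4.12 (cv2) and the standard library are available. Lean on these libraries where they do the work, as an engineer would, in place of code of your own. Each camera call takes 0.05 s, during which the arm holds its last target. There are 200 camera calls.

### The job

Fit the return spring to the kart pedal box on the bench. Take the tension spring (the one with a bent-down hook at one end and an open ring at the other, not the shock absorber on the twin rest), put its hook down into the hole in the anchor box first, then stretch the spring until its ring goes over the post on the pedal arm, press it down and let go, so that the stretched spring hangs between hole and post.

Things in the scene. Friction and masses are not known exactly. Their poses are not given: they have to be found in the camera images.
- spring: Steel tension spring, about 95 g, level on a wooden rest, underside 50 mm above bench. Origin: middle of the part to grip, 7 mm above the underside; x along the spring to the ring, z up. Grip: flat bar, y width 12 mm, z -7 to +15, x -22 to +32; free air under it from x -97 to +34, down to the rest's base. Ring: upright axis, bore 30, outer 40, z -7 to +5, centre at x +46. Coil 21 thick, to x -98.
- hook_tip (a point): Lower end of the spring's hook, an 8 mm pin at x -114 mm of the spring's frame (axes as the spring's) that points down to 40 mm below its underside. Hook to ring centre is 160 mm at rest. The spring only stretches lengthwise, up to 60 mm: it gives from 0.8 N, then 70 N per metre; it does not bend or sag when held by the bar.
- hole (a point): Centre of the mouth of the 26 mm round hole in the flat top (60 x 60 mm, 8 mm thick, 50 mm above the bench, hollow below for 34 mm) of the fixed dark steel anchor box at one end of the pedal box. x points to the post, z up. Nothing on the pedal box moves.
- post_top (a point): Top centre of the fixed steel post, 12 mm thick, 14 mm high, on the flat pedal arm (28 mm wide, top 50 mm above the bench); the post's top is 64 mm above the bench. It lies 208 mm from the hole, along x of point hole; axes the same. Between hole and post all else on the pedal box stays below 25 mm.
Not all that is in view belongs to the job. What is shaped like the spring but purple is not meant.

How it is judged:
On the way:
1. the hook is down in the hole, with the ring not yet on the post (horizontal distance between hook_tip and hole below 0.016 m and z of hook_tip in the frame of hole below -0.01 m and (z of spring in the frame of post_top above 0.007 m or horizontal distance between spring and post_top above 0.07 m)), for 0.2 s.
At the end, for the whole second after the job is handed in: Hook tip in the hole, within 20 mm of its centre and at least 20 mm below the mouth; ring around the post (20 mm sideways, 15 mm lengthwise), its underside at least 3 mm below the post's top; spring stretched by at least 14 mm, level within 11 degrees and at rest (horizontal distance between hook_tip and hole below 0.02 m and z of hook_tip in the frame of hole below -0.02 m and z of spring in the frame of post_top below 0.004 m and x of spring in the frame of post_top between -0.066 and -0.036 m and y of spring in the frame of post_top between -0.02 and 0.02 m and horizontal distance between hook_tip and spring above 0.128 m and angle between spring's own z axis and vertical below 0.2 rad and linear speed of spring below 0.02 m/s); the robot touches nothing.
It also fails if it takes over 40 s, if anything falls off the work surface, if the arm or the gripper's body presses on something with over 40 N, if the wrist force passes 120 N, or if a joint passes its speed limit or range.

## Working session

There is one attempt and no reset: what is moved stays moved. The work goes in short steps, each a Python script; the robot and the scene stay as the last script left them, time stands still between calls to the robot, and variables do not carry over. Pictures are saved under pics/ and viewed, about 8 in all and at most 12, crops included, and the job is handed in when it is done.

```bash
mkdir -p pics; cat > h.py <<'E'
import numpy as np, cv2
from workcell import r, command_gripper, optics
from scipy.spatial.transform import Rotation as R_
def cam(name, st=None):
    m=optics.camera_model(name)
    if name=="wrist":
        T=np.eye(4);T[:3,:3]=R_.from_quat(st["eef_rot"]).as_matrix();T[:3,3]=st["eef_pos"]
        T=T@np.array(m["tool_from_camera"])
        return np.array(m["K"]),m["k1"],T[:3,:3],T[:3,3]
    R=np.array(m["R"]);t=np.array(m["t"]).ravel()
    return np.array(m["K"]),m["k1"],R.T,-R.T@t
def slopes(c,uv):
    K,k1=c[0],c[1]
    return cv2.undistortPoints(np.asarray(uv,float).reshape(-1,1,2),K,np.array([k1,0,0,0.])).reshape(-1,2)
def plane(c,uv,z):
    s=slopes(c,uv);d=np.c_[s,np.ones(len(s))]@c[2].T
    return c[3]+d*((z-c[3][2])/d[:,2])[:,None]
def cloud(c,depth):
    v,u=np.mgrid[:depth.shape[0],:depth.shape[1]]
    s=slopes(c,np.c_[u.ravel(),v.ravel()])
    P=np.c_[s,np.ones(len(s))]*depth.reshape(-1,1)
    return (P@c[2].T+c[3]).reshape(depth.shape+(3,))
def snap(name):
    st=r.read_state();im,d=optics.get_image(name);return im,d,cam(name,st)
def save(im,f,s=1): cv2.imwrite(f,cv2.resize(im[...,::-1],None,fx=s,fy=s,interpolation=cv2.INTER_CUBIC))
def down(yaw): # tool z down, tool y along yaw+... ; x axis along yaw
    return (R_.from_euler('z',yaw)*R_.from_euler('x',np.pi)).as_quat()
E
python3 - <<'E'
from h import *
a,d,c=snap("scene");b,d2,c2=snap("side")
np.savez("s.npz",a=a,d=d,b=b,d2=d2)
save(np.vstack([a,b])[:, :],"pics/1.png",0.78)
save(a,"pics/a.png",1.5)
print(c[3],c2[3],r.read_state()["eef_rot"],r.read_state()["time_s"])
E
```

```text
[1.24998834 0.34417853 1.13322104] [ 0.0666828  -0.46291466  0.69265569] [ 7.07097761e-01  7.07115465e-01 -4.19623079e-04 -5.47394703e-04] 0.1
```

View pics/a.png

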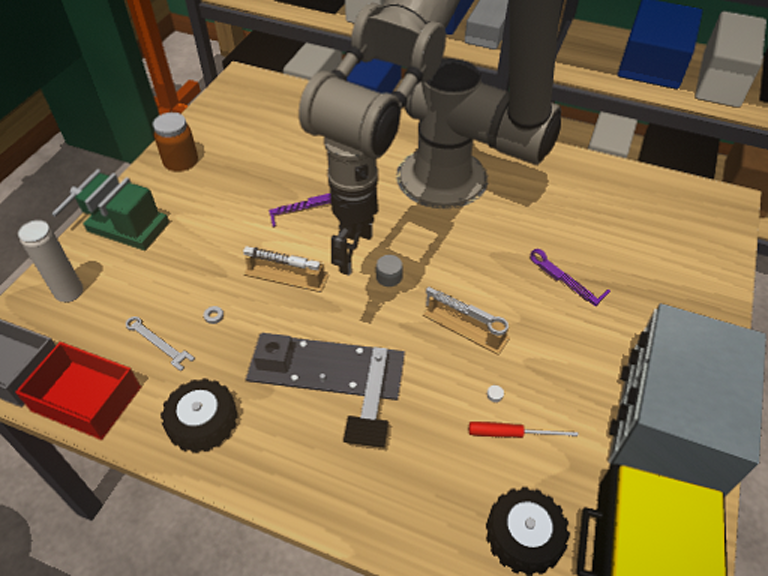

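View pics/1.png

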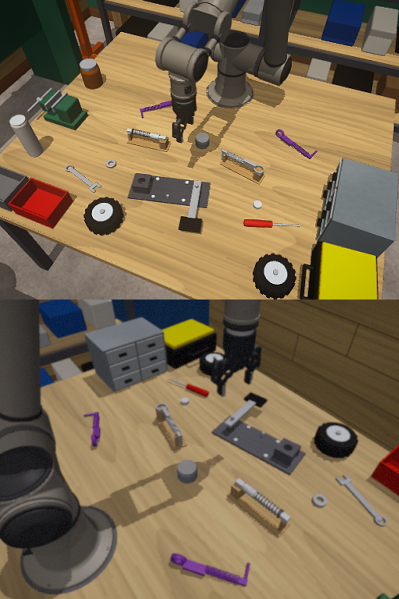

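Candidates in the 768×576 scene picture:
- Grey spring with ring on a rest: (465,312).
- Shock absorber on the twin rest: (285,262).
- Purple look-alikes: (570,275) and (300,208).
- Wrench: (160,342).

I choose (465,312). The anchor hole is near (272,350) and the post near (379,353). Next I check the spring in a close crop and get rough positions.

```bash
python3 - <<'E'
from h import *
z=np.load("s.npz");a,b=z["a"],z["b"]
A=cv2.resize(a[180:300,155:355],None,fx=4,fy=4,interpolation=cv2.INTER_CUBIC)
save(A,"pics/2.png")
c=cam("scene")
P=plane(c,[[330,217],[286,195]],.06);print("ring,hookend",P)
P=plane(c,[[181,233]],.05);print("hole",P);print("post",plane(c,[[252.5,235]],.064))
E
```

```text
ring,hookend [[0.44618957 0.26099435 0.06      ]
 [0.41691491 0.11193423 0.06      ]]
hole [[ 0.65806578 -0.12498387  0.05      ]]
post [[0.59472421 0.07331385 0.064     ]]
```

View pics/2.png

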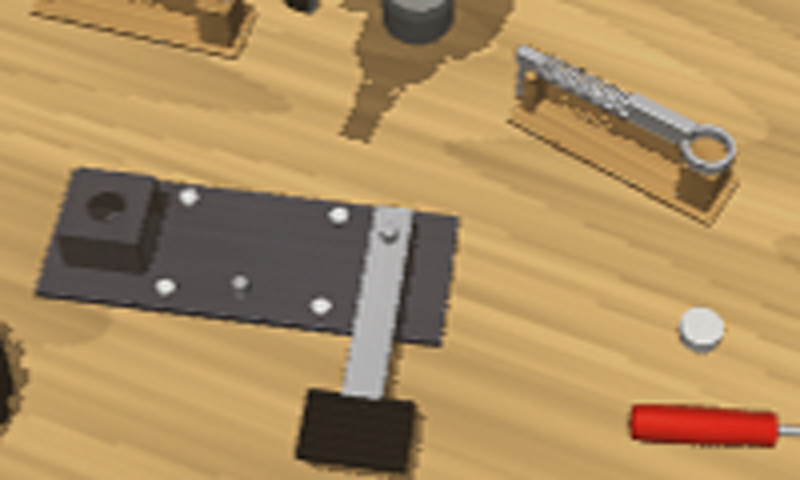

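The crop confirms it: ring at crop (708,149), hook pin bent down at (523,52), post at (389,232), hole at (105,205). Next I take wrist views over the pedal box and over the spring.

```bash
python3 - <<'E'
from h import *
print(np.array(optics.camera_model("wrist")["tool_from_camera"]).round(3),optics.camera_model("wrist")["K"][0])
T=np.array(optics.camera_model("wrist")["tool_from_camera"])
def look(p,yaw,h):
    # put camera ray centre on p at height .05
    q=down(yaw);Rm=R_.from_quat(q).as_matrix()
    z=Rm@T[:3,2];o=Rm@T[:3,3]
    pos=np.array([0,0,h]);cz=h+o[2]
    hit=o[:2]+z[:2]*((.05-cz)/z[2])
    pos[:2]=np.array(p)-hit
    r.reach(pos,q);r.hold(.2)
    return snap("wrist")
out={}
for n,p,yaw in (("box",[.627,-.026],1.88),("spr",[.432,.185],1.38)):
    im,d,c=look(p,yaw,.30); out[n]=im;out[n+"d"]=d;out[n+"R"]=c[2];out[n+"t"]=c[3]
    print(n,r.read_state()["time_s"],c[3])
np.savez("w.npz",**out)
save(np.vstack([out["box"],out["spr"]]),"pics/3.png",0.78)
E
```

```text
[[-0.    -0.963 -0.269  0.069]
 [ 1.    -0.    -0.001  0.001]
 [ 0.001 -0.269  0.963 -0.118]
 [ 0.     0.     0.     1.   ]] [275.31904343   0.         257.24842981]
box 0.8417 [0.59560633 0.07162915 0.41758971]
spr 2.1667 [0.4526205  0.28526072 0.41775976]
```

View pics/3.png

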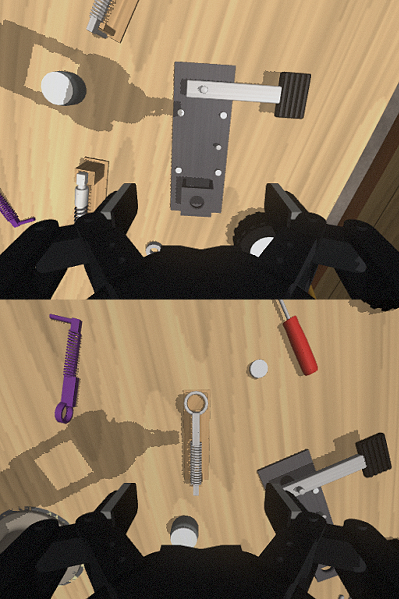

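Top picture (box): hole at about full-res (251,259), post (261,114). Bottom picture (spring): ring (251,131), hook end (250,243). I'll crop for precise picks.

```bash
python3 - <<'E'
from h import *
w=np.load("w.npz");b,s=w["box"],w["spr"]
f=lambda x:cv2.resize(x,None,fx=4,fy=4,interpolation=cv2.INTER_CUBIC)
A=f(b[100:135,235:285]);B=f(b[225:275,220:290])
b2=np.zeros((340,800,3),np.uint8)
b2[:140,:200]=A;b2[140:340,:280]=B
S=f(s[110:190,220:280]);b2[:320,290:530]=S
S=f(s[180:256,220:280]);b2[:304,540:780]=S
save(np.clip(b2.astype(float)*1.5,0,255).astype(np.uint8),"pics/4.png")
K,k1,_,_=cam("wrist",r.read_state())
cb=(K,k1,w["boxR"],w["boxt"]);cs=(K,k1,w["sprR"],w["sprt"])
C=cloud(cb,w["boxd"]); D=cloud(cs,w["sprd"])
# points of anchor top & ring/bar by height
m=(abs(C[...,2]-.05)<.006)&(np.hypot(C[...,0]-.658,C[...,1]+.125)<.06);
rect=cv2.minAreaRect(C[m][:,:2].astype(np.float32)*1000);print("box",rect,m.sum(),np.median(C[m][:,2]))
m=(C[...,2]>.059)&(np.hypot(C[...,0]-.595,C[...,1]-.073)<.03);print("post",C[m].mean(0),m.sum())
m=(D[...,2]>.045)&(D[...,2]<.09)&(np.hypot(D[...,0]-.432,D[...,1]-.185)<.12)
rect=cv2.minAreaRect(D[m][:,:2].astype(np.float32)*1000);print("spr",rect,m.sum())
print("fit",cv2.fitLine(D[m][:,:2].astype(np.float32),cv2.DIST_HUBER,0,.001,.001).ravel())
E
```

```text
box ((649.9131469726562, -128.05657958984375), (60.090450286865234, 61.85375213623047), 13.961226463317871) 1340 0.05004464393880392
post [0.59595214 0.07183994 0.38688111] 829
spr ((426.59063720703125, 193.8885498046875), (184.26864624023438, 38.24396896362305), 79.25627136230469) 2003
fit [0.19628465 0.98054695 0.4293076  0.21092549]
```

View pics/4.png

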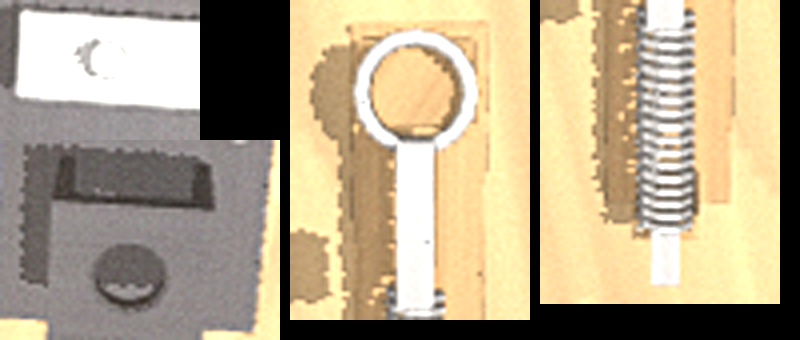

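Crops: post top at full-res (261.2,114.9), hole centre (252.3,258), ring centre (251.5,132.4), bar axis u≈251.3, hook end (251.3,248).

```bash
python3 - <<'E'
from h import *
w=np.load("w.npz")
K,k1,_,_=cam("wrist",r.read_state())
cb=(K,k1,w["boxR"],w["boxt"]);cs=(K,k1,w["sprR"],w["sprt"])
C=cloud(cb,w["boxd"]);C[w["boxd"]<.05]=9
D=cloud(cs,w["sprd"]);D[w["sprd"]<.05]=9
ho=plane(cb,[[252.3,258]],.05)[0];po=plane(cb,[[261.2,114.9]],.064)[0]
m=(C[...,2]>.058)&(C[...,2]<.08)&(np.hypot(C[...,0]-.595,C[...,1]-.073)<.03);print("post depth",C[m].mean(0),m.sum())
d=po-ho;print("hole",ho,"post",po,np.hypot(*d[:2]),np.arctan2(d[1],d[0]))
ri=plane(cs,[[251.5,132.4]],.062)[0];ba=plane(cs,[[251.4,155],[251.3,180]],.072);hk=plane(cs,[[251.3,249]],.07)[0]
print("ring",ri,"bar",ba,"hook",hk)
for e in (ba[0],ba[1],hk):
    e=ri-e;print(np.hypot(*e[:2]),np.arctan2(e[1],e[0]))
m=(D[...,2]>.066)&(D[...,2]<.09)&(np.hypot(D[...,0]-.432,D[...,1]-.185)<.12)
print("bar/coil cloud",m.sum(),D[m].mean(0),np.median(D[m][:,2]),cv2.fitLine(D[m][:,:2].astype(np.float32),cv2.DIST_HUBER,0,.001,.001).ravel())
m=(D[...,2]>.055)&(D[...,2]<.068)&(np.hypot(*(D[...,:2]-ri[:2]).transpose(2,0,1))<.024)
print("ring cloud",m.sum(),cv2.minEnclosingCircle(D[m][:,:2].astype(np.float32)),np.median(D[m][:,2]))
# scene-camera cross-check
c=cam("scene");print("scene post",plane(c,[[155+389/4,180+232/4]],.064),"hole",plane(c,[[155+105/4,180+206/4]],.05),"ring",plane(c,[[332,217.3]],.062))
E
```

```text
post depth [0.59958796 0.0740561  0.06401427] 72
hole [ 0.64992506 -0.12592948  0.05      ] post [0.59944025 0.07330202 0.064     ] 0.20552836113686904 1.8189702769307847
ring [0.44093389 0.26568915 0.062     ] bar [[0.43565433 0.23890341 0.072     ]
 [0.42917708 0.20728103 0.072     ]] hook [0.40958704 0.11004178 0.07      ]
0.027301089870410536 1.3761874242040646
0.059579617926956784 1.3721632777252093
0.15877257397359426 1.372058261983675
bar/coil cloud 586 [0.42803833 0.20350901 0.07034327] 0.07169330549649275 [0.19780387 0.9802416  0.42803833 0.20350902]
ring cloud 325 ((0.440498024225235, 0.26526397466659546), 0.019984623417258263) 0.062160789722810805
scene post [[0.6044224  0.07653437 0.064     ]] hole [[ 0.65316044 -0.1267941   0.05      ]] ring [[0.44649658 0.26693891 0.062     ]]
```

```bash
cat >> h.py <<'E'
HO=np.array([.650,-.1272]);PO=np.array([.5995,.0738]);YB=1.817;YS=1.3725
UB=np.array([np.cos(YB),np.sin(YB)]);US=np.array([np.cos(YS),np.sin(YS)])
RI=np.array([.4408,.2655]);SO=RI-.046*US
E
python3 - <<'E'
from h import *
q=down(YS)
command_gripper(.05)
r.reach([*SO,.14],q)
print(r.move_straight([*SO,.067],q,speed=.12,max_force=8))
command_gripper(.0,50)
s=r.read_state();print(s["grip_width"],s["contact_force"],s["eef_pos"])
print(r.move_straight([*SO,.165],q,speed=.12))
r.hold(.3);s=r.read_state();print(s["grip_width"],s["contact_force"],s["eef_pos"],s["time_s"])
im,d,c=snap("wrist");im2,d2,c2=snap("side")
np.savez("g.npz",im=im,d=d,R=c[2],t=c[3],im2=im2)
save(np.vstack([im,im2]),"pics/5.png",.78)
D=cloud(c,d)
# ring in tool frame
P=(D-s["eef_pos"])@R_.from_quat(s["eef_rot"]).as_matrix()
m=(d>.05)&(P[...,2]<.03)&(P[...,2]>-.02)&(P[...,0]>.0)&(P[...,0]<.08)&(abs(P[...,1])<.03)
x=P[m];k=x[:,0]>.028
print(m.sum(),cv2.minEnclosingCircle(x[k][:,:2].astype(np.float32)),np.median(x[k][:,2]),x[:,0].max(),np.polyfit(x[k][:,0],x[k][:,2],1))
E
```

```text
False
0.011122573025719083 [-1.5886058  -0.38324247  5.85144904] [0.43207434 0.22053478 0.06764999]
False
0.011266681772145164 [ 0.43085802  0.36827084 -1.22846904] [0.4315817  0.22032187 0.16456021] 5.7417
6544 ((0.04530413821339607, 0.0010414114221930504), 0.020142555236816406) 0.005679605929690193 0.06518305119872986 [0.04752878 0.00352253]
```

View pics/5.png

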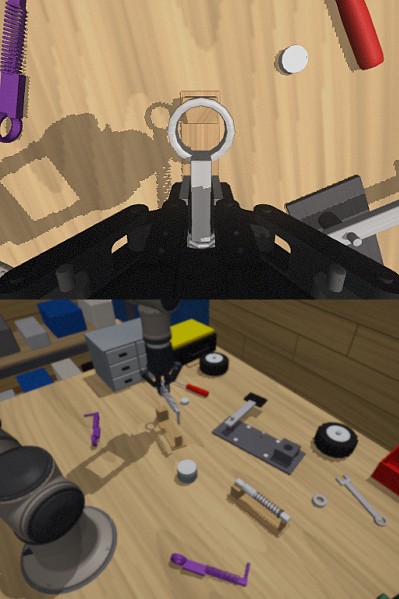

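The spring is gripped by its bar: ring at tool x=45.3 mm, y=1 mm, and the ring top height is as planned. Now I move it over the hole and check with the fixed cameras.

```bash
python3 - <<'E'
from h import *
q=down(YB);T=HO+.1145*UB
r.reach([*T,.165],q)
r.move_straight([*T,.120],q,speed=.1);r.hold(.3)
s=r.read_state();print(s["eef_pos"],s["contact_force"],s["time_s"],s["joint_positions"])
f=lambda x,w,h,k:cv2.resize(x[max(0,h-60):h+60,max(0,w-75):w+75],None,fx=k,fy=k,interpolation=cv2.INTER_CUBIC)
ims=[]
for n in("scene","side"):
    im,d,c=snap(n);K,k1,R,t=c
    tip=np.array([*(T-.114*UB),.120-.0577]);h=np.array([*HO,.05])
    uv=cv2.projectPoints(np.array([tip,h]),cv2.Rodrigues(R.T)[0],-R.T@t,K,np.array([k1,0,0,0.]))[0].reshape(-1,2)
    print(n,uv); u,v=uv[1].astype(int);u=np.clip(u,75,436);v=np.clip(v,60,323)
    ims.append(f(im,u,v,2.6)); print("crop origin",u-75,v-60,"x2.6")
w,d,c=snap("wrist");np.savez("hov.npz",w=w,d=d,R=c[2],t=c[3])
save(np.hstack(ims),"pics/6.png")
E
```

```text
[ 0.62236587 -0.01621595  0.12059666] [-0.3168133  -1.25447405 -0.88334114] 7.9 [-1.49085154e-01  6.43747498e-01  1.41389179e+00  2.39654087e-05
  1.08288015e+00 -3.95234506e-01]
scene [[181.28537235 228.24491088]
 [181.64255584 230.61953872]]
crop origin 106 170 x2.6
side [[369.89825955 184.46328516]
 [369.01643807 188.14878256]]
crop origin 294 128 x2.6
```

View pics/6.png

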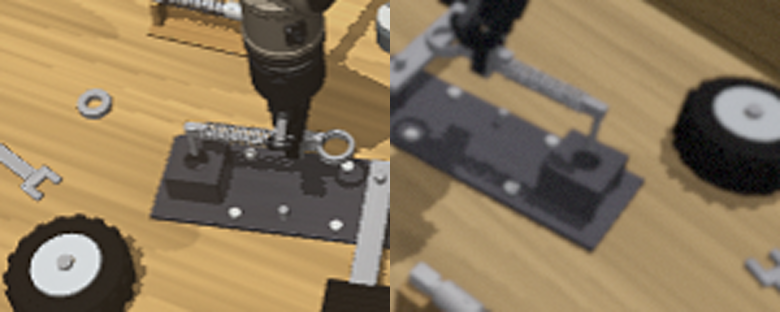

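```bash
python3 - <<'E'
from h import *
ims=[]
for n,u,v in(("scene",160,200),("side",345,155)):
    im,d,c=snap(n)
    x=np.clip(im[v:v+50,u:u+50].astype(float)*1.7,0,255).astype(np.uint8)
    ims.append(cv2.resize(x,None,fx=8,fy=8,interpolation=cv2.INTER_CUBIC))
save(np.hstack(ims),"pics/7.png")
E
```

```text
(no output)
```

View pics/7.png

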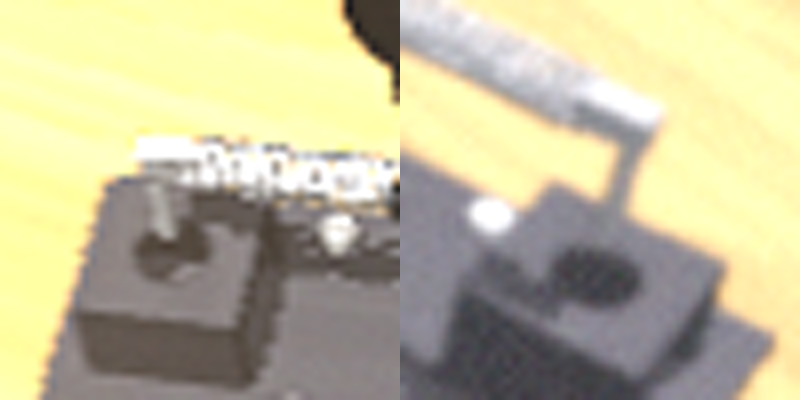

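Scene crop: hole (172,250), pin end (165,236). Side crop: hole (598,275), pin end (612,218). I triangulate both.

```bash
python3 - <<'E'
from h import *
a,b=cam("scene"),cam("side")
def tri(p,q):
    Ps=[np.c_[c[2].T,-c[2].T@c[3]] for c in(a,b)]
    X=cv2.triangulatePoints(Ps[0],Ps[1],slopes(a,[p]).T,slopes(b,[q]).T).ravel();return X[:3]/X[3]
h=tri([181.5,231.25],[369.75,189.4]);t=tri([180.6,229.3],[371.5,182.5])
print(h,t,t-h); d=(t-h)[:2]; print("along",d@UB,"left",d@[-UB[1],UB[0]])
w=np.load("hov.npz");K,k1,_,_=cam("wrist",r.read_state());c=(K,k1,w["R"],w["t"])
D=cloud(c,w["d"]);s=r.read_state();P=(D-s["eef_pos"])@R_.from_quat(s["eef_rot"]).as_matrix()
m=(w["d"]>.05)&(P[...,2]<.03)&(P[...,2]>-.03)&(P[...,0]>-.02)&(P[...,0]<.08)&(abs(P[...,1])<.03)
x=P[m];k=x[:,0]>.028
print(cv2.minEnclosingCircle(x[k][:,:2].astype(np.float32)),np.median(x[k][:,2]))
for lo in np.arange(0,.07,.008):
    q=x[(x[:,0]>lo)&(x[:,0]<lo+.008)];print(round(lo,3),len(q),np.median(q[:,1:],0) if len(q) else "")
m=(w["d"]>.05)&(D[...,2]>.059)&(D[...,2]<.07)&(np.hypot(D[...,0]-PO[0],D[...,1]-PO[1])<.012);print("post",m.sum(),D[m].mean(0) if m.any() else "")
E
```

```text
[ 0.65071494 -0.1287095   0.04670174] [ 0.65544601 -0.12585292  0.06490221] [0.00473107 0.00285657 0.01820047]
along 0.0016173575351216606 left -0.005284616549267681
((0.04497428983449936, 0.0012703881366178393), 0.01995563507080078) 0.005493577180520091
0.0 1665 [ 0.00093862 -0.00527852]
0.008 2989 [ 2.86457403e-05 -1.94020308e-02]
0.016 441 [ 0.00139519 -0.00471503]
0.024 986 [0.00139356 0.00056998]
0.032 617 [-0.00601373  0.00596237]
0.04 443 [0.01527152 0.00563624]
0.048 451 [-0.00925648  0.00545609]
0.056 759 [0.0014089 0.0054265]
0.064 26 [0.00119135 0.00758761]
post 346 [0.5998503  0.0730783  0.06400317]
```

```bash
python3 - <<'E'
from h import *
q=down(YB);L=np.array([-UB[1],UB[0]])
T=HO+.1135*UB+.0035*L
pr=lambda *a:print(*a,*(r.read_state()[k].round(4) if k!="time_s" else round(r.read_state()[k],2) for k in("eef_pos","contact_force","time_s")))
r.move_straight([*T,.120],q,speed=.05)
pr("down",r.move_straight([*T,.085],q,speed=.05,max_force=5)); r.hold(.4);pr("h")
ims=[]
for n,u,v in(("scene",150,190),("side",330,140)):
    im,d,c=snap(n)
    x=np.clip(im[v:v+80,u:u+80].astype(float)*1.7,0,255).astype(np.uint8)
    ims.append(cv2.resize(x,None,fx=5,fy=5,interpolation=cv2.INTER_CUBIC))
save(np.hstack(ims),"pics/8.png")
E
```

```text
down False [ 0.6192 -0.018   0.0852] [ 0.2433 -0.0806 -1.3909] 9.25
h [ 0.619  -0.018   0.0851] [-0.4843 -0.1571 -0.2316] 9.65
```

View pics/8.png

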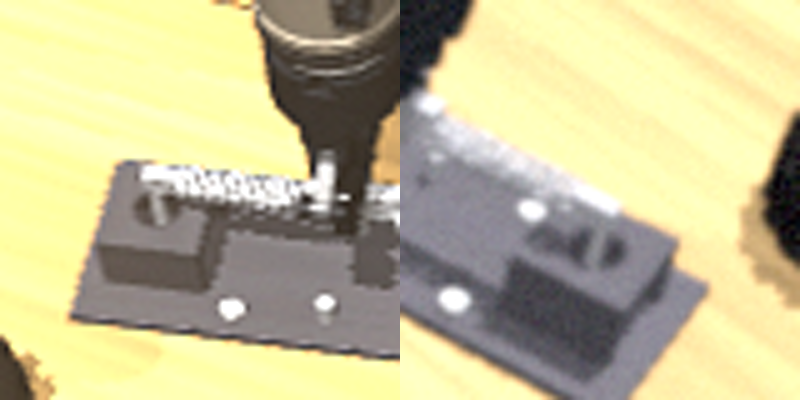

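The hook pin is inside the hole in both views: scene crop (158,208), side crop (600,245). Next I stretch the spring, keeping the ring just above the post, and check it there.

```bash
python3 - <<'E'
from h import *
q=down(YB);L=np.array([-UB[1],UB[0]])
T0=HO+.1135*UB+.0035*L; T=PO-.045*UB+.0013*L
pr=lambda *a:print(*a,*(r.read_state()[k].round(4) if k!="time_s" else round(r.read_state()[k],2) for k in("eef_pos","contact_force","time_s")))
r.move_straight([*T0,.088],q,speed=.05)
pr("stretch",r.move_straight([*T,.088],q,speed=.06,max_force=12)); r.hold(.4);pr("h")
s=r.read_state();w,d,c=snap("wrist");save(w[60:300,130:400],"pics/9.png",2.2)
D=cloud(c,d);P=(D-s["eef_pos"])@R_.from_quat(s["eef_rot"]).as_matrix()
m=(d>.05)&(P[...,2]<.012)&(P[...,2]>-.005)&(P[...,0]>.028)&(P[...,0]<.08)&(abs(P[...,1])<.03)
x=P[m];print("ring tool",cv2.minEnclosingCircle(x[:,:2].astype(np.float32)),np.median(x[:,2]))
(cx,cy),_=cv2.minEnclosingCircle(D[m][:,:2].astype(np.float32))
e=np.array([cx,cy])-PO;print("ring-post along/left",e@UB,e@L)
E
```

```text
stretch False [0.6093 0.0295 0.088 ] [-0.0998 -4.1253 -1.9183] 10.97
h [0.6092 0.0297 0.088 ] [-1.1853 -3.417  -1.7653] 11.37
ring tool ((0.04491785541176796, 0.0012547675287351012), 0.019918538630008698) 0.00562540034274594
ring-post along/left -0.00025584974812499717 8.230222801271019e-05
```

View pics/9.png

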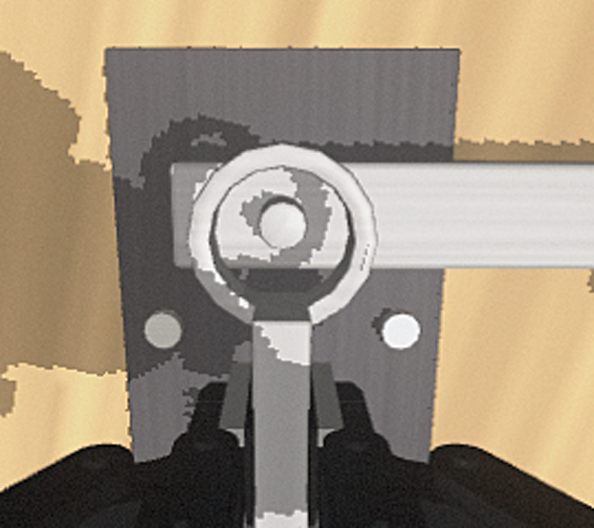

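The ring is concentric with the post (bore centre at crop (282,235), post at (282,225)), and the pull is about 3.6 N as expected. I press down, ease back against the post and release.

```bash
python3 - <<'E'
from h import *
q=down(YB);L=np.array([-UB[1],UB[0]]); T=PO-.045*UB+.0013*L
pr=lambda *a:print(*a,*(r.read_state()[k].round(4) if k!="time_s" else round(r.read_state()[k],2) for k in("eef_pos","contact_force","time_s")))
pr("press",r.move_straight([*T,.067],q,speed=.04,max_force=8))
z=r.read_state()["eef_pos"][2]
pr("ease",r.move_straight([*(T-.007*UB),z],q,speed=.03,max_force=8))
r.hold(.3);command_gripper(.045);r.hold(.4);pr("open")
T2=r.read_state()["eef_pos"][:2]
pr("up",r.move_straight([*T2,.16],q,speed=.1,max_force=6))
V=PO-.16*UB
r.reach([*V,.30],q);r.hold(.3)
w,d,c=snap("wrist");D=cloud(c,d);D[d<.05]=9
n,_,_=snap("side")
save(np.hstack([w[20:280,150:370],cv2.resize(n[60:260,250:430],(220,260))]),"pics/10.png",1.7)
m=(D[...,2]>.055)&(D[...,2]<.09);rel=D[...,:2]-PO
a=rel@UB;l=rel@L
k=m&(a<.03)&(a>-.032)&(abs(l)<.03);print("ring+post along/left",cv2.minEnclosingCircle(np.stack([a[k],l[k]],1).astype(np.float32)),np.median(D[k][:,2]))
for lo in np.arange(-.22,-.02,.025):
    k=m&(a>lo)&(a<lo+.025)&(abs(l)<.02);print(round(lo,3),k.sum(),np.median(l[k]) if k.any() else"",np.percentile(D[k][:,2],90) if k.any() else"")
pr("end")
E
```

```text
press True [0.6096 0.0297 0.0677] [-1.1826  0.4272  5.8176] 11.94
ease False [0.6112 0.0228 0.0677] [ 1.6584 -2.9765  2.7427] 12.28
open [0.6109 0.023  0.0677] [ 0.5515  0.4388 -0.1883] 13.41
up False [0.6105 0.0231 0.1592] [-0.133  -0.0308 -0.0422] 14.48
ring+post along/left ((-0.011294281110167503, -0.0002942293358501047), 0.021462081000208855) 0.06258995301315223
-0.22 42 -9.172659076070049e-05 0.06470353003957201
-0.195 170 -8.6568106228873e-05 0.06667333901874807
-0.17 168 0.0012092464713389338 0.0671879553885142
-0.145 190 0.0011889544176376106 0.06725650616124859
-0.12 189 0.0011761914895455053 0.06720657973727388
-0.095 197 0.0011476885978751925 0.07231981497912437
-0.07 239 -4.911245792649855e-05 0.07338681795239223
-0.045 312 -4.058541830653434e-05 0.07325202514934988
end [ 0.6384 -0.0808  0.2995] [-0.1687 -0.4725 -0.4003] 15.62
```

View pics/10.png

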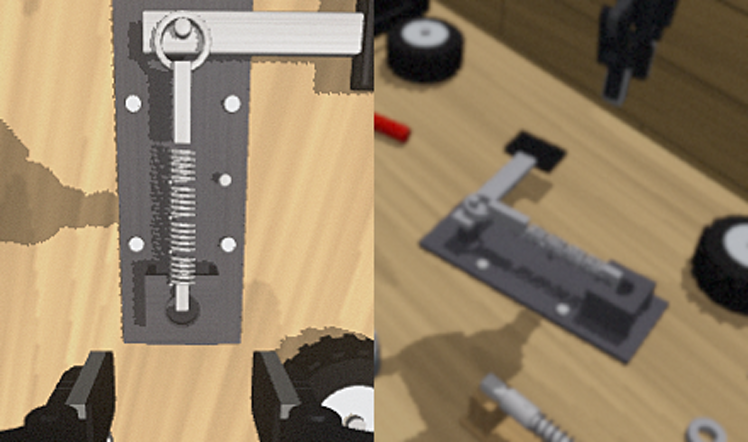

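The ring sits round the post at (182,38), the coil is stretched, and the hook is in the hole at (182,300). The spring is level and the hand is clear, so I hand in.

```bash
python3 -c "
from h import *
print(r.finish_job())"
```

```text
the job is handed in; nothing more can be done
None
```

The return spring is fitted and the job is handed in, about 16 s into the 40 s allowed; no verdict is reported. I gripped the grey spring by its bar, put the hook in the hole, and stretched the spring with a pull of about 3.6 N. I then pressed the ring over the post, eased it back against the post and released it.

**Last checks (wrist depth and pictures):**
- **Hook:** the pin is in the hole. I could not measure its depth directly after release; I infer it from the spring's height.
- **Ring:** it is around the post, centre about 10 mm towards the hole, resting against the post, within about 1 mm sideways. Its top is at about 62.5 mm, so it lies on the pedal arm.
- **Spring:** level, with coil height constant along its length. By the geometry it is stretched about 30 mm.
- **Robot:** the gripper is open and well clear, touching nothing.

**Disagreements:**
- **Cameras:** the scene camera put the pedal box and spring 3–6 mm away from the wrist camera's positions. I used the wrist camera.
- **Hook aim:** triangulating the scene and side views showed the hook about 5 mm to one side of the hole, so I shifted it about 3.5 mm before lowering.

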